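# Tip the canisters out of the twin-bay rocker tray

## Task

Use the overhead bar to tip the rocker tray towards the side whose bay holds the two short fat canisters, carefully and only far enough that both run out into the steel catch pan below, while the two slim pestles stay in their own bay. Then swing the empty bay back and push the tray past its snap until it clicks fully home, level, and let go. Leave the other things in the drawer where they are.

Things in the scene. Friction and masses are not known exactly. Their poses are not given: they have to be found in the camera images.
- rack: Fixed rack: an open steel catch pan 240 mm (its x) by 420 mm (its y), rim 36 mm high, inner floor 4 mm up, with an upright at x = +/-100 mm carrying the tray's pivot. Origin: under the pan's centre, on the drawer floor. The pivot axis runs along the rack's own x axis, 145 mm above the origin. Its yaw varies.
- tray (a joint): Tilt of the tray about the pivot, rad: 0 level and clicked home; positive tips its +y side (rack frame) down and carries the bar to +y; stops at +/-1.3. A spring detent holds level: about 5 N at the bar breaks it out; coming back its crest is at about 0.2 rad, then it snaps home (force drops). Elsewhere friction (2 N at the bar): the tray stays where left.
- tray_mid (a point): Middle of the white twin-bay tray, on the pivot axis, turning with it: x along the pivot, y across the bays, z up when level. Each bay: 156 mm (x) by 80 mm (y), floor 6 mm below this point; divider 6 mm high, 6 mm thick along y = 0; outer sides are open ramps rising outwards at 25 degrees to |y| = 112 mm; end walls at x = +/-80 mm reach 26 mm above.
- bar_mid (a point): Middle of the steel bar by which the tray is tipped: round, 12 mm diameter, 150 mm long along the tray's x, 130 mm from the pivot axis, straight above it when level (275 mm above the drawer floor). It is carried by two rods at its ends; open space below its middle down to the divider. It can be pushed from either side or straddled by open fingers.
- canister1_mid (a point): Centre of a short fat steel canister, 36 mm diameter, 90 mm long along its x, about 110 g, lying in one bay beside the other canister, parallel to the pivot. Which bay varies. They run out over the ramp from about 0.5 rad of tilt.
- canister2_mid (a point): Centre of the second steel canister, same as the first.
- pestle1_mid (a point): Centre of a slim wooden pestle, 28 mm diameter, 130 mm long along its x, about 60 g, lying in the other bay beside the second pestle. When the canisters' side is tipped down the pestles roll against the low divider; they go over it beyond about 1.0 rad, or sooner if the tray is jerked.
- pestle2_mid (a point): Centre of the second wooden pestle, same as the first.
- clear_box: Bystander: clear box with white snap lid, 136 x 96 x 68 mm, origin under its centre.
- ramekin: Bystander: white ceramic ramekin, 84 mm wide, 50 mm high, origin under its centre.
- spoon: Bystander: wooden spoon 200 mm long, lying.
- tadka_pan: Bystander: small steel pan, 96 mm wide, 44 mm high with its handle folded across the top; origin under the bowl's centre.
Mind the look-alikes: they are no part of the job. Leave any turquoise look-alike of the part that bears pestle1_mid alone.

How it is judged:
On the way:
1. both canisters have run into the catch pan while the tray is still tipped (over 0.3 rad), the pestles not spilled (x of canister1_mid in the frame of rack between -0.12 and 0.12 m and y of canister1_mid in the frame of rack between -0.21 and 0.21 m and z of each of canister1_mid, canister2_mid in the frame of rack below 0.045 m and x of canister2_mid in the frame of rack between -0.12 and 0.12 m and y of canister2_mid in the frame of rack between -0.21 and 0.21 m and (value of joint tray above 0.3 rad or value of joint tray below -0.3 rad) and (y of each of pestle1_mid, pestle2_mid in the frame of tray_mid above 0.008 m or y of each of pestle1_mid, pestle2_mid in the frame of tray_mid below -0.008 m)), for 0.1 s.
At the end, for the whole second after the job is handed in: Both canisters lie in the catch pan (centres inside its rim and below 45 mm); both pestles lie in one bay of the tray, on the same side of the divider; the tray is still and within 0.06 rad of level, clicked home; let go (x of canister1_mid in the frame of rack between -0.12 and 0.12 m and y of canister1_mid in the frame of rack between -0.21 and 0.21 m and z of each of canister1_mid, canister2_mid in the frame of rack below 0.045 m and x of canister2_mid in the frame of rack between -0.12 and 0.12 m and y of canister2_mid in the frame of rack between -0.21 and 0.21 m and x of pestle1_mid in the frame of tray_mid between -0.08 and 0.08 m and z of pestle1_mid in the frame of tray_mid between 0 and 0.04 m and x of pestle2_mid in the frame of tray_mid between -0.08 and 0.08 m and z of pestle2_mid in the frame of tray_mid between 0 and 0.04 m and (y of each of pestle1_mid, pestle2_mid in the frame of tray_mid above 0.008 m or y of each of pestle1_mid, pestle2_mid in the frame of tray_mid below -0.008 m) and value of joint tray between -0.06 and 0.06 rad and velocity of joint tray between -0.05 and 0.05 rad/s); the robot touches nothing.
It fails at once if a pestle falls out of the tray (height (world z) of any of pestle1_mid, pestle2_mid below 0.09 m).
It fails at once if a bystander is moved by more than 30 mm (distance of any of clear_box, ramekin, spoon, tadka_pan from where it was at the start of the episode above 0.03 m).
It also fails if it takes over 48 s, if anything falls off the work surface, if the arm or the gripper's body presses on something with over 40 N, if the wrist force passes 120 N, or if a joint passes its speed limit or range.

## Robot

A 7-joint arm with a two-finger parallel gripper is mounted at the origin on the work surface. World frame = base frame: x ahead of the robot, y to its left, z up, the work surface at z = 0. Lengths are in m, angles in rad, forces in N, time in s.
With the tool pointing down it reaches from about 0.4 to 0.85 m from the base axis. Payload 10.4 kg.
Tool frame: the origin (TCP) lies at the very end of the fingers, on their centre line; the grasp point (between the pads) lies 19 mm behind it; y points along the fingers, x is the direction in which the jaws open and shut, and the axes are right-handed (so a half turn about y gives the same grasp; the last joint's range is limited). The gripper opens to 87 mm and grips with 3 to 60 N. Pads are 19 mm wide; open, the fingers measure 117 mm over their backs; the gripper's body (75 mm by 190 mm) begins 51 mm behind the grasp point.
Start: joints at [-1.343, 0.332, -0.065, 1.46, 0.022, 1.35, -0.088], TCP at [0.155, 0.605, 0.223] pointing down, gripper open.
Joint ranges: [-2.6, 2.6], [-0.5, 2.12], [-1.47, 1.34], [0.16, 2.42], [-1.27, 4.41], [0.06, 2.06], [-2.6, 2.6]. Speed limits (rad/s): [2.22, 2.22, 2.79, 2.79, 3.14, 3.14, 3.14].

## Interface

Orientations are given as a unit quaternion [x, y, z, w].
In Python, from bench import readout, vision, r gives the robot as it stands.
- The arm moves only by the tool arm_command, never from a script. Its argument "targets" is a list that holds one entry, the list of rows, each a list of 6 numbers: the shift along the tool's x, y, z in m, then the turn, a rotation vector about the tool's x, y, z in degrees. A call has 1 to 12 rows; each row shifts and turns the commanded pose from where the row before left it, along the tool's axes as they then stand; what a row does not reach is not made up. A row lasts 1/12 s, in which the tool goes at most 41.7 mm and 7.16 degrees, less where a joint would pass 70% of its speed; a pose out of reach is approached as far as the arm can. A call is refused whole if a number of a shift passes 0.0417 or a number of a turn 7.16, either way. A call with a gripper value outside its range is refused whole. "hand" is the opening, from 0 (shut) to 1 (fully open), set as the call begins (left out, the last holds). The fingers move at their own pace and stop on an object; "grip_force" is the grip in N (left out, the last holds). Time passes only in rows, so rows that do not move let the fingers close. It gives the time, the measured TCP pose, the force and the opening at its end, in the units of the state.
- readout.read_state(): the state, without advancing time (a new reading comes with each control period).
- vision.camera(name): name is "side" or "top" or "wrist"; returns a dict with "pixels" (420x560x3 uint8, blue, green, red), "fovy" (degrees; the focal length in pixels is half the picture's height over the tangent of half this angle, whatever the lens; pixels are square), "cx", "cy" (the principal point, pixels), "R" (3x3) and "t" (3): a world point X has camera coordinates R X + t; the wrist camera has in their place "mount" (4x4, takes a point from camera to tool coordinates, whose origin is the TCP and whose axes are the tool frame's). Camera axes: x right, y down, z forward; pixel columns grow to the right and rows downward; lengths in m; the calibration is good to about 2 mm. The wrist camera is an equidistant fisheye: a pixel r from the principal point sees the ray r / f radians off the axis. A picture is of the moment at which its call begins: read the wrist's pose just before it. There is no depth.
- r.close_job(): hands the job in, once; it reports no verdict.
The state is a dict: "time": time; "joint_positions": joint angles; "joint_vel": joint speeds; "joint_torque": joint torques, N m; "ee_pos": TCP position; "eef_rot": TCP orientation; "ft_force": force on the tool from outside, world axes, zero at the start; "torque": the same for the moment, N m; "width": finger opening in m.
Only numpy, scipy, OpenCV 4.12 (cv2) and the standard library are available. Lean on these libraries where they do the work, as an engineer would, in place of code of your own. Each camera call takes 0.05 s, during which the arm holds its last target.

## Working session

There is one attempt and no reset: what is moved stays moved. The work goes in short steps, Python scripts to look and compute and a tool call to move; the robot and the scene stay as the last step left them, time stands still between calls to the robot, and variables do not carry over. Pictures are saved under pics/ and viewed, and the job is handed in when it is done.

Besides the shell and the picture viewer there is one more tool, called after "Call:" as name(argument=value, ...) on one line, values as JSON. arm_command: Moves the arm, as the interface text tells. Its arguments: {"type":"object","properties":{"targets":{"type":"array","items":{"type":"array","items":{"type":"array","items":{"type":"number"}}}},"hand":{"type":"number"},"grip_force":{"type":"number"}},"required":["targets"]}

```bash
mkdir -p pics; ls
python3 - <<'E'
from bench import readout, vision, r
import cv2
s=readout.read_state()
for k in s: print(k,s[k])
for n in("side","top","wrist"):
    c=vision.camera(n); cv2.imwrite(f"pics/{n}0.png",c["pixels"])
    print(n,{k:v for k,v in c.items() if k!="pixels"})
E
```

```text
pics
time 0.0
joint_positions [-1.34262561  0.33286    -0.06470024  1.46092002  0.02158783  1.34989098
 -0.08846945]
joint_vel [ 0.00163934 -0.00031175  0.00157152 -0.00067674 -0.00013084  0.00085429
  0.00113722]
joint_torque [-3.84330478e-04 -6.23269629e+01  2.41437438e-02 -3.89906394e+01
 -6.14809804e-02  3.97624075e-02  1.40548309e-04]
ee_pos [0.15500183 0.60508697 0.22177151]
eef_rot [ 0.55890671  0.43318476 -0.43393468 -0.55827856]
ft_force [-0.5650575  -0.28748755 -0.31139744]
torque [ 0.02431353 -0.04733811 -0.01977498]
width 0.08705049782771979
side {'fovy': 44.507413869810264, 'cx': 274.22749056547735, 'cy': 213.8532907674574, 'R': array([[ 0.98986052, -0.14065018,  0.01984113],
       [-0.09286001, -0.74647484, -0.65890236],
       [ 0.10748564,  0.65037899, -0.75196676]]), 't': array([-0.42941997,  0.13458404,  1.40122975])}
top {'fovy': 48.193820938204624, 'cx': 282.59459525282693, 'cy': 207.5942775378437, 'R': array([[ 0.02597063, -0.99962593, -0.00857526],
       [-0.98240072, -0.02393398, -0.18524578],
       [ 0.18497124,  0.01323529, -0.98265481]]), 't': array([-1.03806374e-04,  4.41431978e-01,  1.43569344e+00])}
wrist {'fovy': 65.70646984690485, 'cx': 276.774822375555, 'cy': 207.98984838448985, 'mount': array([[ 9.99999983e-01,  1.53422795e-04, -1.00623327e-04,
         1.62573838e-03],
       [ 1.37761690e-04, -2.65626437e-01,  9.64076022e-01,
        -1.61200435e-01],
       [ 1.21183022e-04, -9.64076020e-01, -2.65626454e-01,
         7.12639114e-02],
       [ 0.00000000e+00,  0.00000000e+00,  0.00000000e+00,
         1.00000000e+00]])}
```

View pics/side0.png

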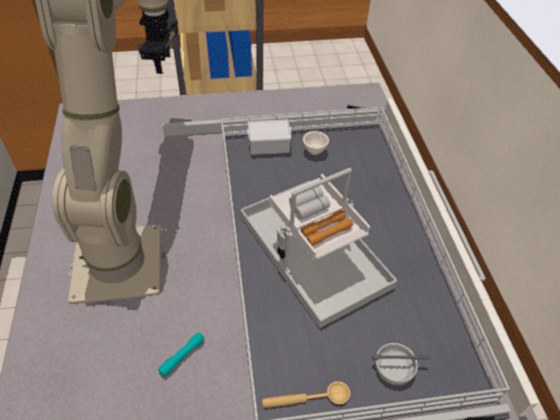

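View pics/top0.png

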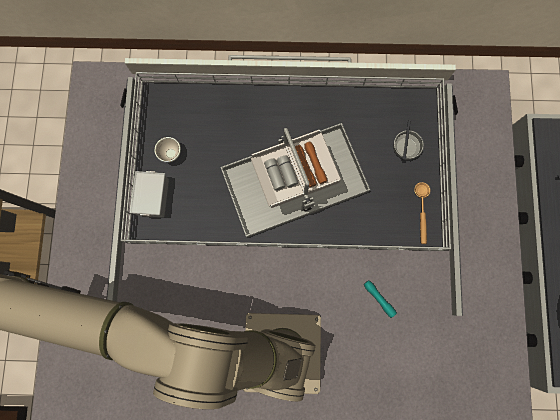

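View pics/wrist0.png

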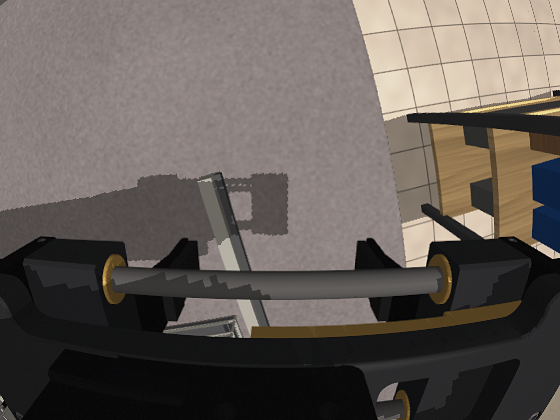

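Run:
```python
import cv2
a=cv2.imread("pics/top0.png")[110:245,205:385]; cv2.imwrite("pics/topz.png",cv2.resize(a,None,fx=4.4,fy=4.4,interpolation=cv2.INTER_CUBIC))
a=cv2.imread("pics/side0.png")[160:330,230:405]; cv2.imwrite("pics/sidez.png",cv2.resize(a,None,fx=3.5,fy=3.5,interpolation=cv2.INTER_CUBIC))
```

```text
(no output)
```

View pics/topz.png

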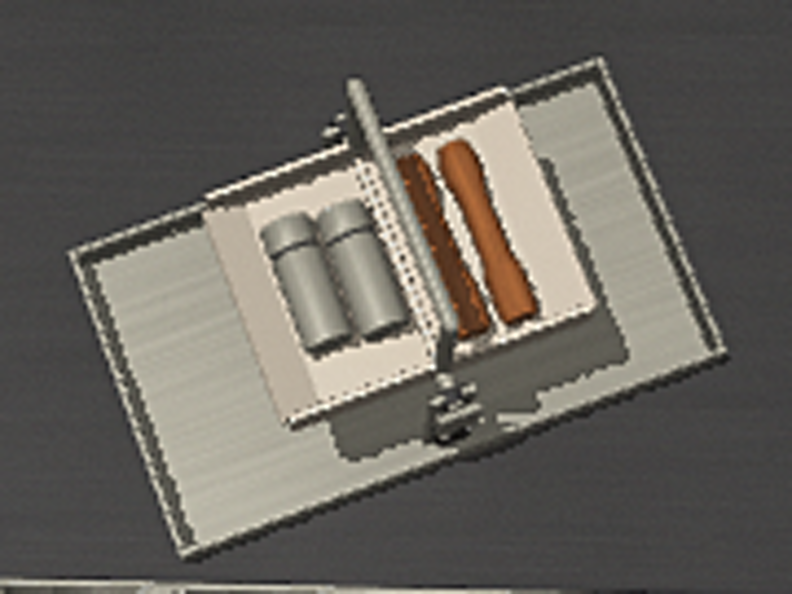

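View pics/sidez.png

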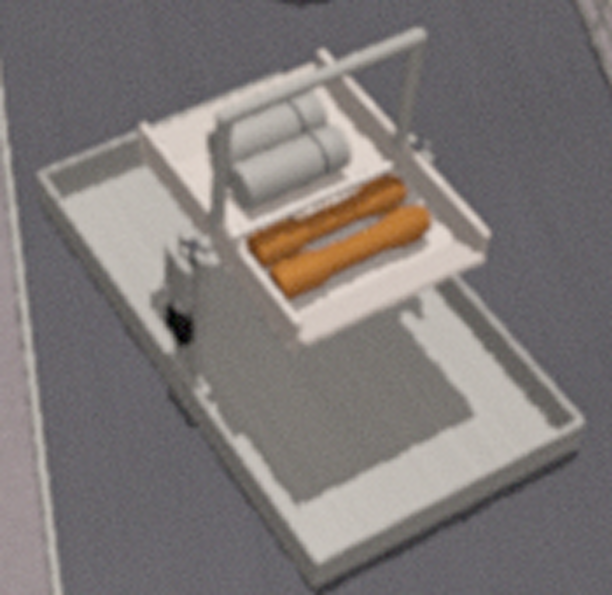

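```bash
cat > h.py <<'E'
import numpy as np
CAM={'side':(44.507413869810264,274.22749056547735,213.8532907674574,np.array([[ 0.98986052,-0.14065018,0.01984113],[-0.09286001,-0.74647484,-0.65890236],[0.10748564,0.65037899,-0.75196676]]),np.array([-0.42941997,0.13458404,1.40122975])),
'top':(48.193820938204624,282.59459525282693,207.5942775378437,np.array([[0.02597063,-0.99962593,-0.00857526],[-0.98240072,-0.02393398,-0.18524578],[0.18497124,0.01323529,-0.98265481]]),np.array([-1.03806374e-04,4.41431978e-01,1.43569344]))}
def proj(n,X):
    f,cx,cy,R,t=CAM[n]; f=210/np.tan(np.radians(f)/2)
    c=R@np.asarray(X)+t; return np.array([cx+f*c[0]/c[2],cy+f*c[1]/c[2]])
E
python3 - <<'E'
from h import *
from scipy.optimize import least_squares
T=lambda u,v:(205+u/4.4-.4,110+v/4.4-.4)
S=lambda u,v:(230+u/3.5-.4,160+v/3.5-.4)
h=.036
obs=[('top',T(70,253),(.12,.21,h)),('top',T(600,60),(.12,-.21,h)),('top',T(727,353),(-.12,-.21,h)),('top',T(187,556),(-.12,.21,h)),
('side',S(40,174),(-.12,.21,h)),('side',S(583,420),(.12,-.21,h)),('side',S(313,570),(-.12,-.21,h)),
('top',T(352,84),(.075,0,.281)),('top',T(447,328),(-.075,0,.275)),
('side',S(222,112),(-.075,0,.275)),('side',S(422,36),(.075,0,.275))]
# tray corner points (end walls top at |y|=.112)
def W(p,q): 
    x,y,z,a=p;c,s=np.cos(a),np.sin(a); return [x+c*q[0]-s*q[1],y+s*q[0]+c*q[1],z+q[2]]
f=lambda p:np.concatenate([proj(n,W(p,q))-uv for n,uv,q in obs])
s=least_squares(f,[.6,0,0,.35],loss='soft_l1');print(s.x,np.degrees(s.x[3]));print(f(s.x).reshape(-1,2).round(1))
print(W(s.x,(0,0,.275)))
np.save('p.npy',s.x)
E
```

```text
[ 0.53883563 -0.02468247  0.00066154  0.38735504] 22.193809198232334
[[-0.4 -0.3]
 [ 0.5 -0.7]
 [ 0.1 -0.2]
 [-1.6  0.3]
 [-1.7 -0.6]
 [-0.2  0.3]
 [ 0.3 -2.1]
 [ 1.6  1.9]
 [-0.1 -2.6]
 [ 1.6  0.6]
 [-3.7  0.7]]
[np.float64(0.5388356261234619), np.float64(-0.024682470277308178), np.float64(0.27566153830876583)]
```

```bash
cat >> h.py <<'E'
from scipy.spatial.transform import Rotation as Ro
def goal_R(yawdeg):
    # tool y down, tool x along rack y (or opposite)
    a=np.radians(yawdeg); x=np.array([-np.sin(a),np.cos(a),0]); y=np.array([0,0,-1.]); return np.column_stack([x,y,np.cross(x,y)])
E
python3 - <<'E'
from h import *
from bench import readout
s=readout.read_state(); R=Ro.from_quat(s['eef_rot']); print(R.as_matrix().round(3))
for y in(22.2,202.2):
    G=Ro.from_matrix(goal_R(y)); print(y,(R.inv()*G).as_rotvec(degrees=True).round(2))
E
```

```text
[[ 0.248 -0.    -0.969]
 [ 0.969 -0.001  0.248]
 [-0.001 -1.    -0.   ]]
22.2 [-2.000e-02 -3.657e+01 -6.000e-02]
202.2 [ 8.0000e-02  1.4343e+02 -2.0000e-02]
```

Call:
arm_command(targets=[[[0, -0.035, 0, 0, -6, 0], [0, -0.035, 0, 0, -6, 0], [0, -0.035, 0, 0, -6, 0], [0, -0.035, 0, 0, -6, 0], [0, 0, 0, 0, -6, 0], [0, 0, 0, 0, -6.6, 0], [-0.02, 0, -0.003, 0, 0, 0], [-0.03, 0, -0.005, 0, 0, 0], [-0.03, 0, -0.005, 0, 0, 0], [-0.03, 0, -0.005, 0, 0, 0], [-0.03, 0, -0.005, 0, 0, 0], [-0.03, 0, -0.005, 0, 0, 0]]], hand=0.3, grip_force=20)

```text
time: 1.15
ee_pos: [0.2459, 0.4572, 0.3623]
eef_rot: [-0.394, -0.587, 0.587, 0.394]
ft_force: [0.6, 0.5, -0.1]
width: 0.0268
```

Call:
arm_command(targets=[[[-0.03, 0, -0.005, 0, 0, 0], [-0.03, 0, -0.005, 0, 0, 0], [-0.03, 0, -0.005, 0, 0, 0], [-0.03, 0, -0.005, 0, 0, 0], [-0.03, 0, -0.005, 0, 0, 0], [-0.03, 0, -0.005, 0, 0, 0], [-0.03, 0, -0.005, 0, 0, 0], [-0.03, 0, -0.005, 0, 0, 0], [-0.03, 0, -0.005, 0, 0, 0], [-0.03, 0, -0.005, 0, 0, 0], [-0.03, 0, -0.005, 0, 0, 0], [-0.03, 0, -0.005, 0, 0, 0]]])

```text
time: 2.15
ee_pos: [0.4375, 0.1466, 0.3625]
eef_rot: [0.394, 0.587, -0.587, -0.394]
ft_force: [1.8, 0.4, 0.3]
width: 0.0263
```

Call:
arm_command(targets=[[[-0.03, 0, -0.005, 0, 0, 0], [-0.03, 0, -0.005, 0, 0, 0], [-0.03, 0, -0.005, 0, 0, 0], [-0.03, 0, -0.005, 0, 0, 0], [-0.03, 0, -0.005, 0, 0, 0], [-0.02, 0, -0.003, 0, 0, 0], [-0.01, 0, -0.001, 0, 0, 0], [0, 0, 0, 0, 0, 0], [0, 0, 0, 0, 0, 0]]])

```text
time: 2.9
ee_pos: [0.5317, -0.0068, 0.3623]
eef_rot: [-0.394, -0.587, 0.587, 0.395]
ft_force: [-0.4, -0.1, 0.6]
width: 0.0263
```

```bash
cat > st.py <<'E'
from h import *
from bench import readout,vision
import cv2,sys
s=readout.read_state(); R=Ro.from_quat(s['eef_rot']); p=s['ee_pos']
X0=np.load('p.npy'); a=X0[3]
d=p-np.array([X0[0],X0[1],.145]); y=-np.sin(a)*d[0]+np.cos(a)*d[1]; x=np.cos(a)*d[0]+np.sin(a)*d[1]
print('t',s['time'],'pos',p.round(4),'rack x,y,z-pivot of TCP',np.round([x,y,d[2]],4),'F',np.round(s['ft_force'],1),'w',s['width'])
print('to bar (tool axes)',(R.inv().apply(np.array([X0[0],X0[1],.275])-p)).round(4),'rot err',(R.inv()*Ro.from_matrix(goal_R(22.2))).as_rotvec(degrees=True).round(2))
for n in sys.argv[2:]:
    c=vision.camera(n)['pixels']
    if n=='side': c=cv2.resize(c[100:340,200:440],None,fx=2.4,fy=2.4,interpolation=cv2.INTER_CUBIC)
    if n=='top': c=cv2.resize(c[60:270,180:420],None,fx=2.6,fy=2.6,interpolation=cv2.INTER_CUBIC)
    cv2.imwrite(f'pics/{n}{sys.argv[1]}.png',c)
E
python3 st.py 1 side wrist
```

```text
t 2.9 pos [ 0.5317 -0.0068  0.3623] rack x,y,z-pivot of TCP [2.000e-04 1.930e-02 2.173e-01] F [-0.4 -0.1  0.6] w 0.026339926660318317
to bar (tool axes) [-0.0193  0.0873  0.0002] rot err [-0.03  0.03  0.03]
```

View pics/side1.png

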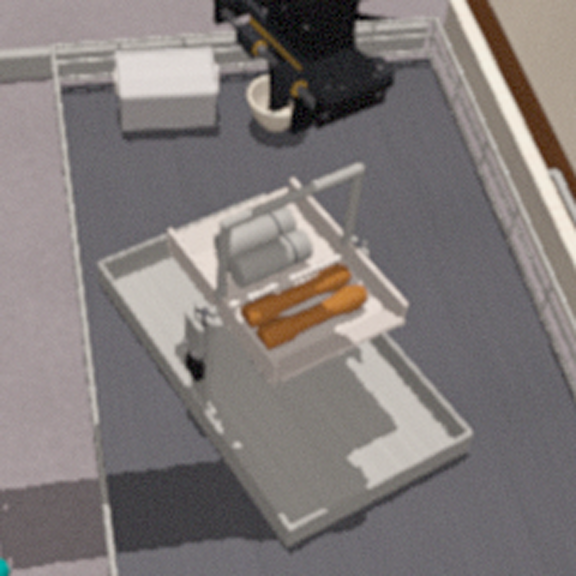

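View pics/wrist1.png

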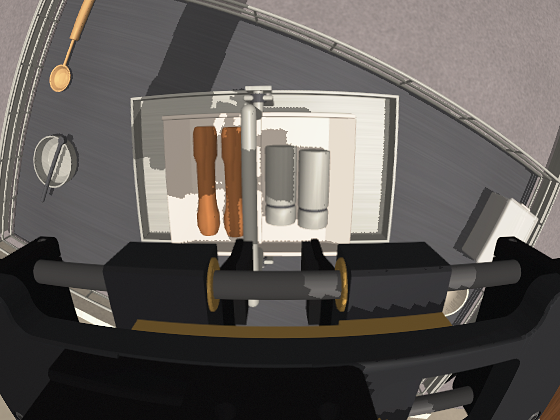

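Call:
arm_command(targets=[[[-0.01, 0, 0, 0, 0, 0], [-0.009, 0.01, 0, 0, 0, 0], [0, 0.02, 0, 0, 0, 0], [0, 0.02, 0, 0, 0, 0], [0, 0.01, 0, 0, 0, 0], [0, 0, 0, 0, 0, 0], [0, 0, 0, 0, 0, 0]]], hand=0.5)

```text
time: 3.58
ee_pos: [0.5391, -0.0253, 0.3025]
eef_rot: [-0.394, -0.587, 0.587, 0.394]
ft_force: [0.8, 0.1, 0.6]
width: 0.0435
```

```bash
python3 st.py 2 side wrist
```

```text
t 3.5833 pos [ 0.5391 -0.0253  0.3025] rack x,y,z-pivot of TCP [ 0.     -0.0006  0.1575] F [0.8 0.1 0.6] w 0.043541474231755146
to bar (tool axes) [0.0006 0.0275 0.    ] rot err [-0.03  0.03  0.01]
```

View pics/side2.png

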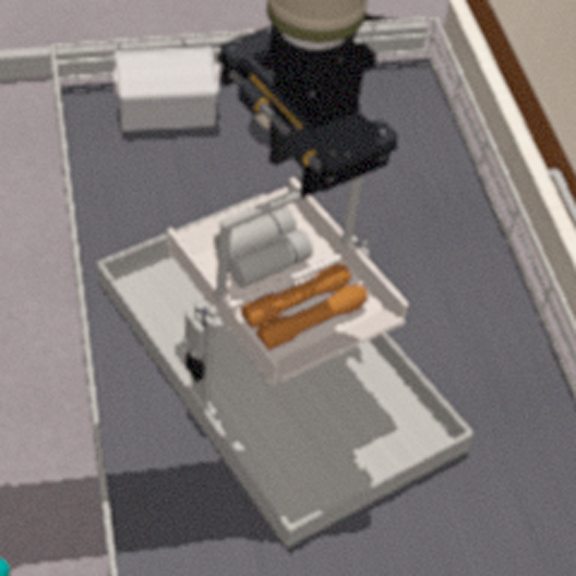

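View pics/wrist2.png

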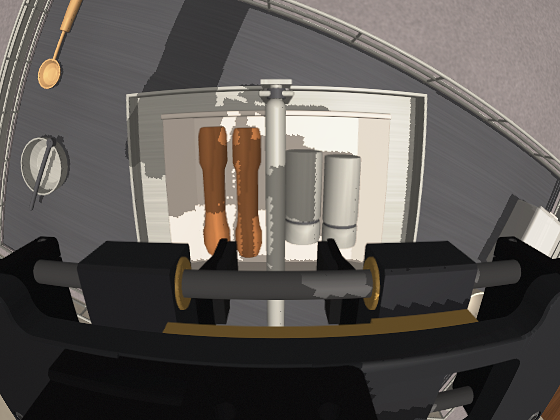

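Call:
arm_command(targets=[[[0, 0.015, 0, 0, 0, 0], [0, 0.015, 0, 0, 0, 0], [0, 0.015, 0, 0, 0, 0], [0, 0, 0, 0, 0, 0], [0, 0, 0, 0, 0, 0]]])

```text
time: 4.1
ee_pos: [0.5393, -0.025, 0.2582]
eef_rot: [0.394, 0.587, -0.587, -0.394]
ft_force: [0.0, 0.4, 0.5]
width: 0.0436
```

Call:
arm_command(targets=[[[0, 0, 0, 0, 0, 0], [0, 0, 0, 0, 0, 0], [0, 0, 0, 0, 0, 0], [0, 0, 0, 0, 0, 0]]], hand=0.2)

```text
time: 4.43
ee_pos: [0.5395, -0.0251, 0.2582]
eef_rot: [0.394, 0.587, -0.587, -0.394]
ft_force: [-0.5, 0.9, -0.7]
width: 0.0247
```

```bash
python3 st.py 3 wrist; python3 -c "
import numpy as np
for t in np.arange(0,.85,.05): print(round(t,2),round(130*np.sin(t),1),round(130-130*np.cos(t),1))"
```

```text
t 4.4333 pos [ 0.5395 -0.0251  0.2582] rack x,y,z-pivot of TCP [ 0.0005 -0.0006  0.1132] F [-0.5  0.9 -0.7] w 0.02473018547827864
to bar (tool axes) [ 0.0006 -0.0168  0.0005] rot err [ 0.06  0.03 -0.01]
0.0 0.0 0.0
0.05 6.5 0.2
0.1 13.0 0.6
0.15 19.4 1.5
0.2 25.8 2.6
0.25 32.2 4.0
0.3 38.4 5.8
0.35 44.6 7.9
0.4 50.6 10.3
0.45 56.5 12.9
0.5 62.3 15.9
0.55 67.9 19.2
0.6 73.4 22.7
0.65 78.7 26.5
0.7 83.7 30.6
0.75 88.6 34.9
0.8 93.3 39.4
```

Call:
arm_command(targets=[[[0.002, 0, 0, 0, 0, 0], [0.002, 0, 0, 0, 0, 0], [0.002, 0, 0, 0, 0, 0], [0.002, 0, 0, 0, 0, 0], [0.002, 0, 0, 0, 0, 0], [0.002, 0, 0, 0, 0, 0], [0.002, 0, 0, 0, 0, 0], [0.002, 0, 0, 0, 0, 0], [0.002, 0.001, 0, 0, 0, 0], [0.002, 0, 0, 0, 0, 0], [0.002, 0.001, 0, 0, 0, 0], [0.002, 0, 0, 0, 0, 0]]])

```text
time: 5.48
ee_pos: [0.5304, -0.0034, 0.2558]
eef_rot: [0.395, 0.587, -0.587, -0.394]
ft_force: [3.2, -3.2, 0.4]
width: 0.0176
```

```bash
python3 st.py 4 wrist
```

```text
t 5.4833 pos [ 0.5304 -0.0034  0.2558] rack x,y,z-pivot of TCP [0.0003 0.0229 0.1108] F [ 3.2 -3.2  0.4] w 0.017560990448832657
to bar (tool axes) [-0.0229 -0.0192  0.0002] rot err [ 0.05 -0.02 -0.05]
```

View pics/wrist4.png

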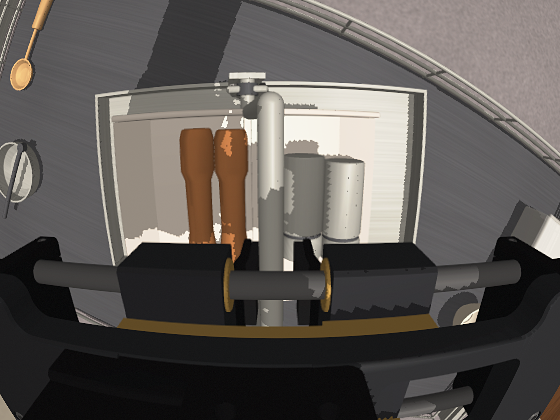

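Call:
arm_command(targets=[[[0.002, 0, 0, 0, 0, 0], [0.002, 0, 0, 0, 0, 0], [0.002, 0.001, 0, 0, 0, 0], [0.002, 0, 0, 0, 0, 0], [0.002, 0.001, 0, 0, 0, 0], [0.002, 0, 0, 0, 0, 0], [0.002, 0.001, 0, 0, 0, 0], [0.002, 0.001, 0, 0, 0, 0], [0.002, 0.001, 0, 0, 0, 0], [0.002, 0, 0, 0, 0, 0], [0.002, 0.001, 0, 0, 0, 0], [0.002, 0, 0, 0, 0, 0]]])

```text
time: 6.53
ee_pos: [0.5208, 0.0197, 0.2493]
eef_rot: [-0.394, -0.587, 0.587, 0.394]
ft_force: [-0.3, -1.0, -0.9]
width: 0.0173
```

```bash
python3 st.py 5 wrist side
```

```text
t 6.5333 pos [0.5208 0.0197 0.2493] rack x,y,z-pivot of TCP [1.000e-04 4.790e-02 1.043e-01] F [-0.3 -1.  -0.9] w 0.017268584805142248
to bar (tool axes) [-0.0479 -0.0257  0.0001] rot err [-0.02  0.04  0.02]
```

View pics/wrist5.png

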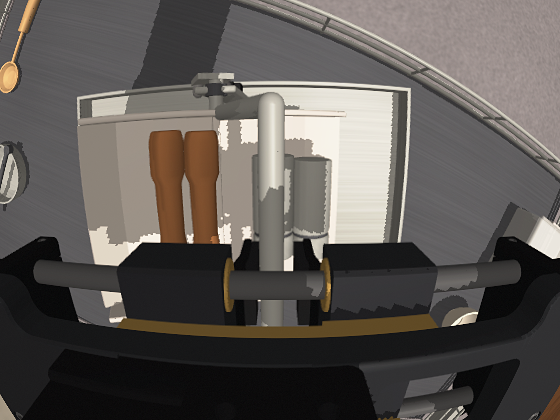

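View pics/side5.png

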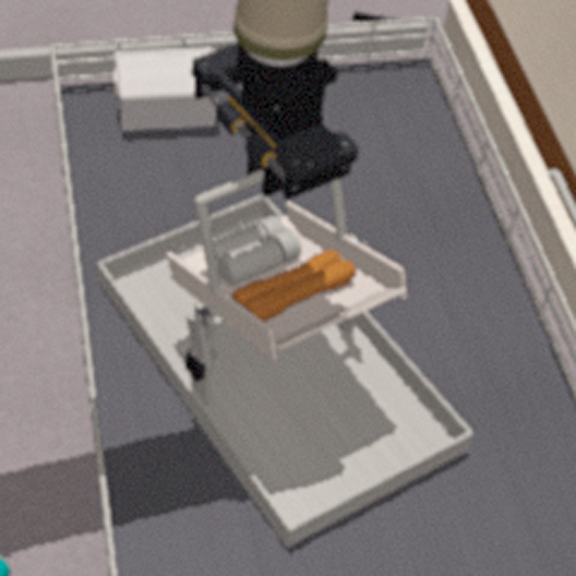

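Call:
arm_command(targets=[[[0.002, 0.001, 0, 0, 0, 0], [0.002, 0.001, 0, 0, 0, 0], [0.002, 0.001, 0, 0, 0, 0], [0.002, 0.001, 0, 0, 0, 0], [0.002, 0.001, 0, 0, 0, 0], [0.002, 0.001, 0, 0, 0, 0], [0.002, 0.001, 0, 0, 0, 0], [0.002, 0.001, 0, 0, 0, 0], [0.002, 0.001, 0, 0, 0, 0], [0.002, 0.001, 0, 0, 0, 0], [0.002, 0.0015, 0, 0, 0, 0], [0.002, 0.0015, 0, 0, 0, 0]]])

```text
time: 7.63
ee_pos: [0.5119, 0.0418, 0.2364]
eef_rot: [0.394, 0.587, -0.587, -0.394]
ft_force: [-0.2, -0.5, 0.8]
width: 0.0177
```

```bash
python3 st.py 6 wrist side
```

```text
t 7.6333 pos [0.5119 0.0418 0.2364] rack x,y,z-pivot of TCP [0.0001 0.0717 0.0914] F [-0.2 -0.5  0.8] w 0.017723874601348253
to bar (tool axes) [-0.0717 -0.0386  0.0002] rot err [0.   0.03 0.01]
```

View pics/wrist6.png

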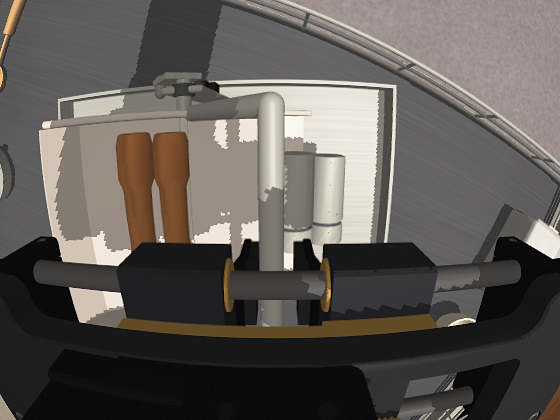

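View pics/side6.png

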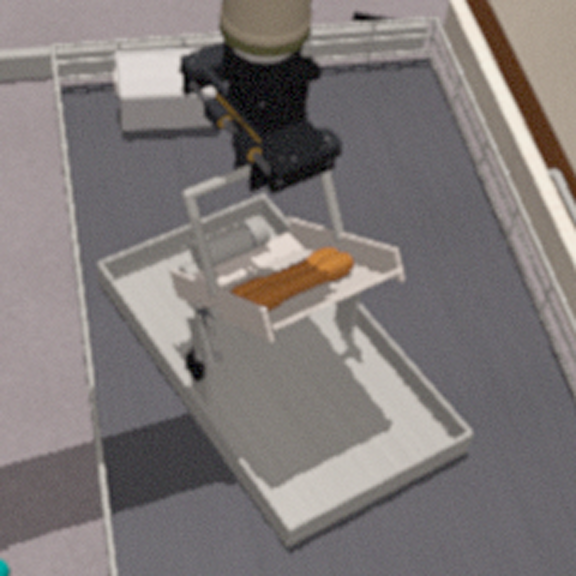

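Call:
arm_command(targets=[[[0.001, 0.001, 0, 0, 0, 0], [0.001, 0.001, 0, 0, 0, 0], [0, 0, 0, 0, 0, 0], [0, 0, 0, 0, 0, 0], [0, 0, 0, 0, 0, 0], [0, 0, 0, 0, 0, 0], [0, 0, 0, 0, 0, 0], [0, 0, 0, 0, 0, 0], [0, 0, 0, 0, 0, 0], [0, 0, 0, 0, 0, 0]]])

```text
time: 8.57
ee_pos: [0.5112, 0.0434, 0.2345]
eef_rot: [0.394, 0.587, -0.587, -0.394]
ft_force: [1.5, -0.6, -1.0]
width: 0.0173
```

```bash
python3 st.py 7 top side wrist
```

```text
t 8.5667 pos [0.5112 0.0434 0.2345] rack x,y,z-pivot of TCP [0.0001 0.0734 0.0895] F [ 1.5 -0.6 -1. ] w 0.017344826668650427
to bar (tool axes) [-0.0734 -0.0405  0.0002] rot err [0.   0.03 0.  ]
```

View pics/wrist7.png

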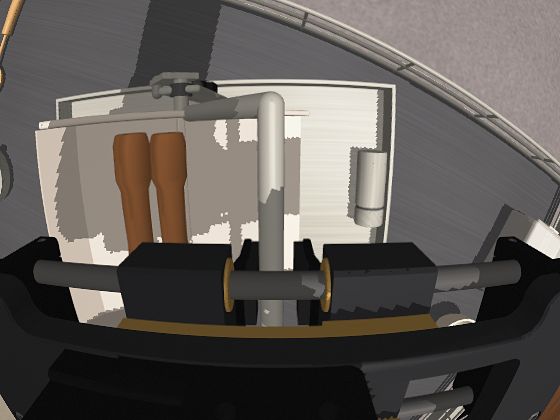

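View pics/side7.png

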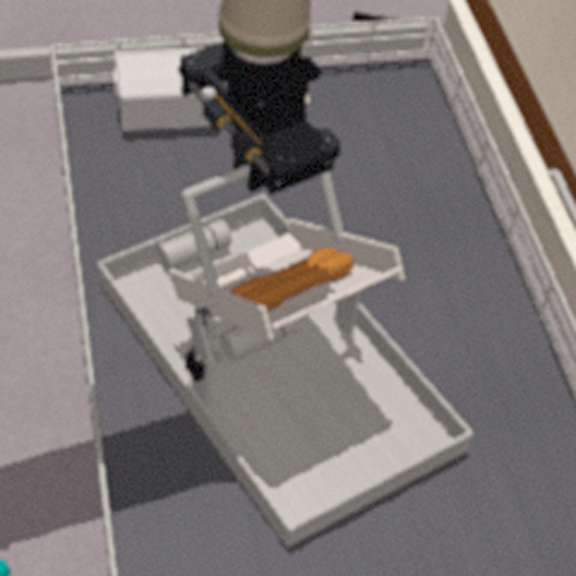

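View pics/top7.png

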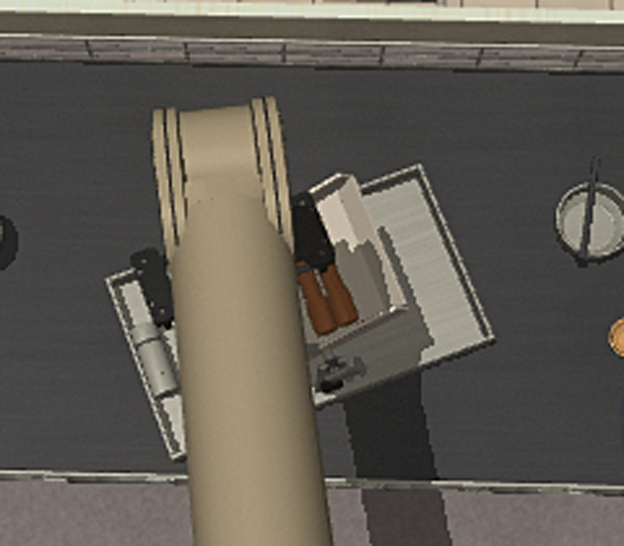

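Call:
arm_command(targets=[[[-0.003, -0.001, 0, 0, 0, 0], [-0.003, -0.0015, 0, 0, 0, 0], [-0.003, -0.0015, 0, 0, 0, 0], [-0.003, -0.0015, 0, 0, 0, 0], [-0.003, -0.0015, 0, 0, 0, 0], [-0.003, -0.0015, 0, 0, 0, 0], [-0.003, -0.001, 0, 0, 0, 0], [-0.003, -0.001, 0, 0, 0, 0], [-0.003, -0.001, 0, 0, 0, 0], [-0.003, -0.001, 0, 0, 0, 0], [-0.003, -0.001, 0, 0, 0, 0], [-0.003, -0.001, 0, 0, 0, 0]]])

```text
time: 9.72
ee_pos: [0.5241, 0.0125, 0.2488]
eef_rot: [0.392, 0.588, -0.587, -0.395]
ft_force: [-7.3, 14.4, 2.7]
width: 0.0176
```

```bash
python3 st.py 8 wrist
```

```text
t 9.7167 pos [0.5241 0.0125 0.2488] rack x,y,z-pivot of TCP [0.0004 0.04   0.1038] F [-7.3 14.4  2.7] w 0.0175552212454572
to bar (tool axes) [-0.0399 -0.0263  0.0005] rot err [-0.05  0.17  0.23]
```

View pics/wrist8.png

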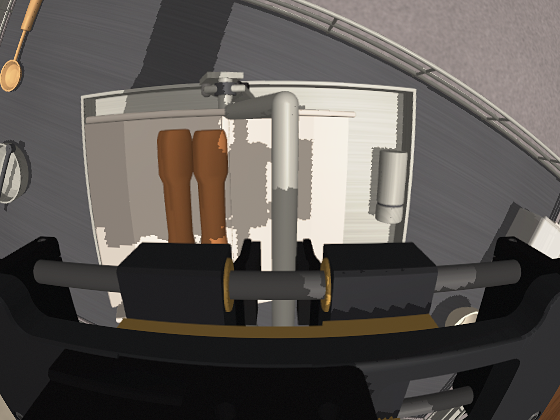

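```bash
python3 st.py 9 side
```

```text
t 9.7667 pos [0.5243 0.0121 0.249 ] rack x,y,z-pivot of TCP [0.0004 0.0395 0.104 ] F [-4.8  8.6  5.4] w 0.017481643551250148
to bar (tool axes) [-0.0394 -0.0261  0.0005] rot err [-0.03  0.16  0.21]
```

View pics/side9.png

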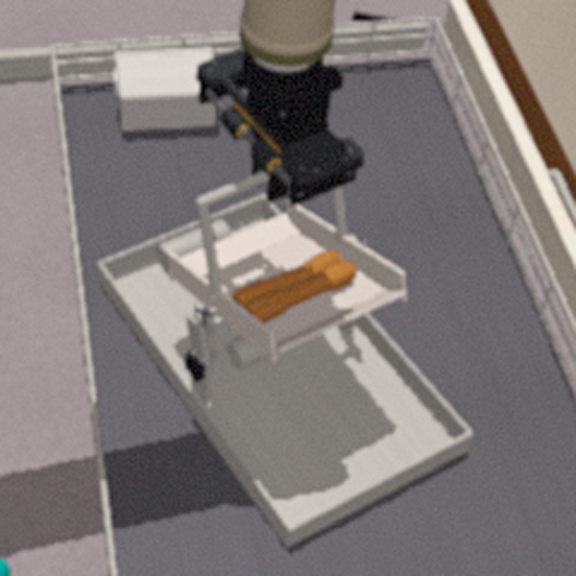

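Call:
arm_command(targets=[[[0, 0, 0, 0, 0, 0], [-0.001, 0, 0, 0, 0, 0], [-0.0015, -0.0005, 0, 0, 0, 0], [-0.0015, -0.0005, 0, 0, 0, 0], [-0.0015, -0.0005, 0, 0, 0, 0], [-0.0015, -0.0005, 0, 0, 0, 0]]])

```text
time: 10.32
ee_pos: [0.5272, 0.0052, 0.2516]
eef_rot: [0.393, 0.588, -0.587, -0.394]
ft_force: [-5.3, 8.0, 7.5]
width: 0.0174
```

Call:
arm_command(targets=[[[-0.0015, -0.0005, 0, 0, 0, 0], [-0.0015, -0.0005, 0, 0, 0, 0], [-0.0015, -0.0005, 0, 0, 0, 0], [-0.0015, 0, 0, 0, 0, 0], [-0.0015, -0.0005, 0, 0, 0, 0], [-0.0015, 0, 0, 0, 0, 0]]])

```text
time: 10.82
ee_pos: [0.5311, -0.0043, 0.2534]
eef_rot: [0.394, 0.587, -0.587, -0.394]
ft_force: [-0.5, 5.1, 2.8]
width: 0.0177
```

```bash
python3 st.py 10 wrist
```

```text
t 10.8167 pos [ 0.5311 -0.0043  0.2534] rack x,y,z-pivot of TCP [0.0005 0.0218 0.1084] F [-0.5  5.1  2.8] w 0.017731491072098187
to bar (tool axes) [-0.0218 -0.0216  0.0005] rot err [0.04 0.07 0.04]
```

View pics/wrist10.png

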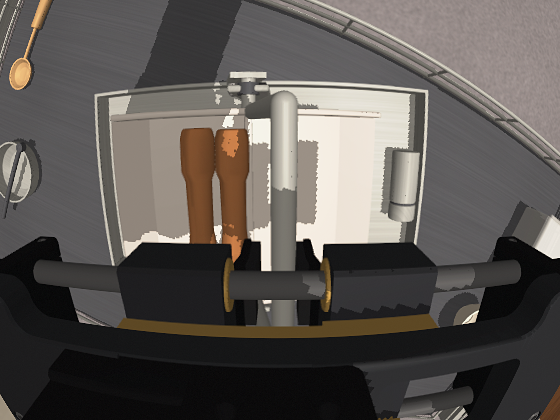

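Call:
arm_command(targets=[[[-0.0015, -0.0005, 0, 0, 0, 0], [-0.0015, 0, 0, 0, 0, 0], [-0.0015, -0.0005, 0, 0, 0, 0], [-0.0015, 0, 0, 0, 0, 0], [-0.0015, -0.0005, 0, 0, 0, 0], [-0.0015, 0, 0, 0, 0, 0], [-0.0015, 0, 0, 0, 0, 0], [-0.0015, 0, 0, 0, 0, 0], [-0.0015, 0, 0, 0, 0, 0], [-0.0015, 0, 0, 0, 0, 0], [-0.0015, 0, 0, 0, 0, 0], [-0.0015, 0, 0, 0, 0, 0]]])

```text
time: 11.87
ee_pos: [0.5377, -0.0217, 0.2545]
eef_rot: [-0.394, -0.587, 0.587, 0.394]
ft_force: [-1.1, 1.6, 2.0]
width: 0.0175
```

Call:
arm_command(targets=[[[-0.0015, 0, 0, 0, 0, 0], [-0.0015, 0, 0, 0, 0, 0], [-0.0015, 0, 0, 0, 0, 0], [-0.001, 0, 0, 0, 0, 0], [-0.001, 0, 0, 0, 0, 0], [0, 0, 0, 0, 0, 0], [0, 0, 0, 0, 0, 0]]])

```text
time: 12.45
ee_pos: [0.5402, -0.0275, 0.2545]
eef_rot: [-0.394, -0.587, 0.587, 0.394]
ft_force: [0.3, 0.4, 0.9]
width: 0.0175
```

```bash
python3 st.py 11 wrist
```

```text
t 12.45 pos [ 0.5402 -0.0275  0.2545] rack x,y,z-pivot of TCP [ 0.0002 -0.0032  0.1095] F [0.3 0.4 0.9] w 0.017521340464651848
to bar (tool axes) [ 0.0031 -0.0205  0.0002] rot err [-0.    0.02 -0.01]
```

View pics/wrist11.png

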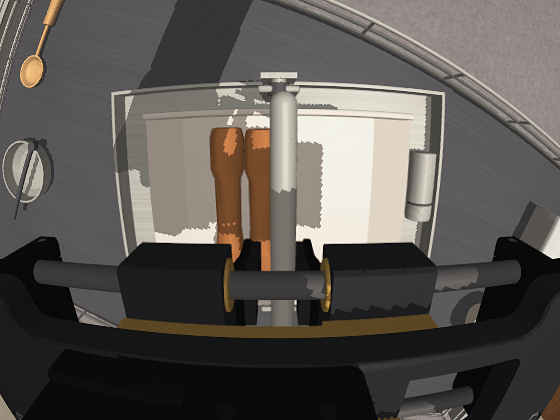

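Call:
arm_command(targets=[[[0.002, 0, 0, 0, 0, 0], [0.001, 0, 0, 0, 0, 0], [0, 0, 0, 0, 0, 0], [0, 0, 0, 0, 0, 0], [0, 0, 0, 0, 0, 0], [0, 0, 0, 0, 0, 0]]], hand=0.5)

```text
time: 13.0
ee_pos: [0.539, -0.0247, 0.2545]
eef_rot: [0.394, 0.587, -0.587, -0.394]
ft_force: [-0.4, 0.1, -0.7]
width: 0.0423
```

```bash
python3 st.py 12 wrist side
```

```text
t 13.0 pos [ 0.539  -0.0247  0.2545] rack x,y,z-pivot of TCP [ 2.000e-04 -1.000e-04  1.095e-01] F [-0.4  0.1 -0.7] w 0.04228165213407959
to bar (tool axes) [ 0.0001 -0.0205  0.0002] rot err [-0.    0.03  0.  ]
```

View pics/wrist12.png

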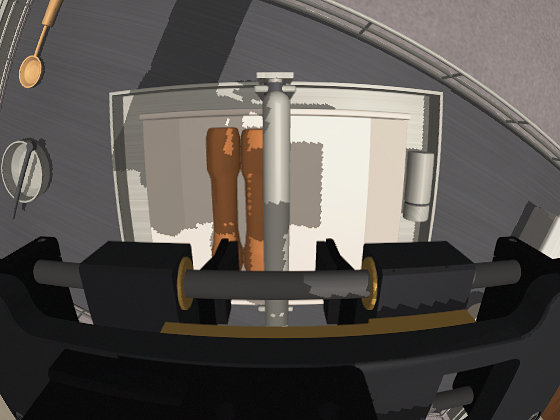

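View pics/side12.png

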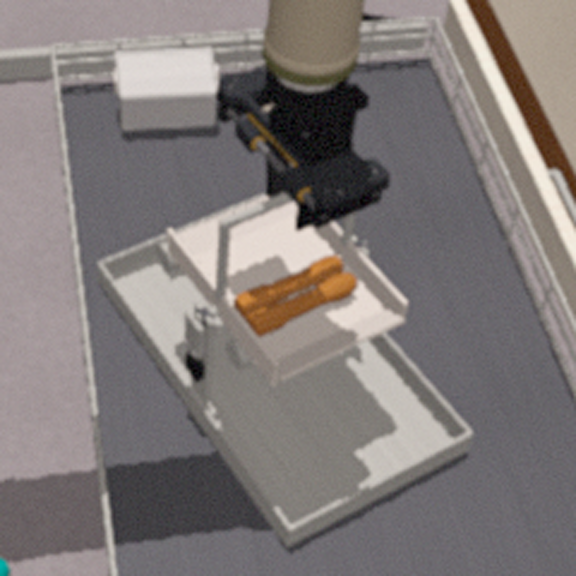

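Call:
arm_command(targets=[[[0, -0.01, 0, 0, 0, 0], [0, -0.015, 0, 0, 0, 0], [0, -0.02, 0, 0, 0, 0], [0, -0.03, 0, 0, 0, 0], [0, -0.03, 0, 0, 0, 0], [0.03, 0, 0, 0, 0, 0], [0.03, 0, 0, 0, 0, 0], [0.03, 0, 0, 0, 0, 0], [0.03, 0, 0, 0, 0, 0], [0.03, 0, 0, 0, 0, 0], [0.03, 0, 0, 0, 0, 0], [0.03, 0, 0, 0, 0, 0]]])

```text
time: 14.1
ee_pos: [0.4588, 0.1709, 0.3605]
eef_rot: [0.394, 0.587, -0.587, -0.394]
ft_force: [0.9, -0.2, -0.7]
width: 0.0436
```

Call:
arm_command(targets=[[[0.03, 0, 0.005, 0, 0, 0], [0.03, 0, 0.005, 0, 0, 0], [0.03, 0, 0.005, 0, 0, 0], [0.03, 0, 0.005, 0, 0, 0], [0.03, 0, 0.005, 0, 0, 0], [0.02, 0, 0.005, 0, 0, 0], [0, 0, 0, 0, 0, 0], [0, 0, 0, 0, 0, 0], [0, 0, 0, 0, 0, 0]]])

```text
time: 14.85
ee_pos: [0.3682, 0.315, 0.3601]
eef_rot: [0.395, 0.587, -0.587, -0.394]
ft_force: [-0.3, -0.2, 0.4]
width: 0.0437
```

```bash
python3 st.py 13 top side
```

```text
t 14.85 pos [0.3682 0.315  0.3601] rack x,y,z-pivot of TCP [-0.0297  0.379   0.2151] F [-0.3 -0.2  0.4] w 0.04370535206518983
to bar (tool axes) [-0.379   0.0851 -0.0298] rot err [ 0.04 -0.03 -0.01]
```

View pics/top13.png

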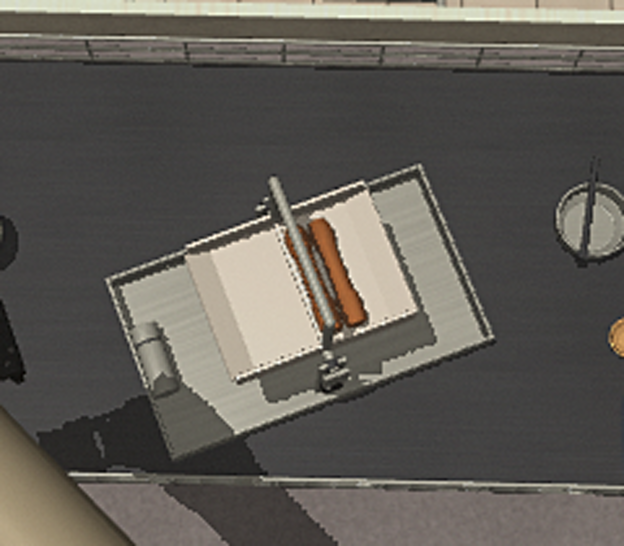

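View pics/side13.png

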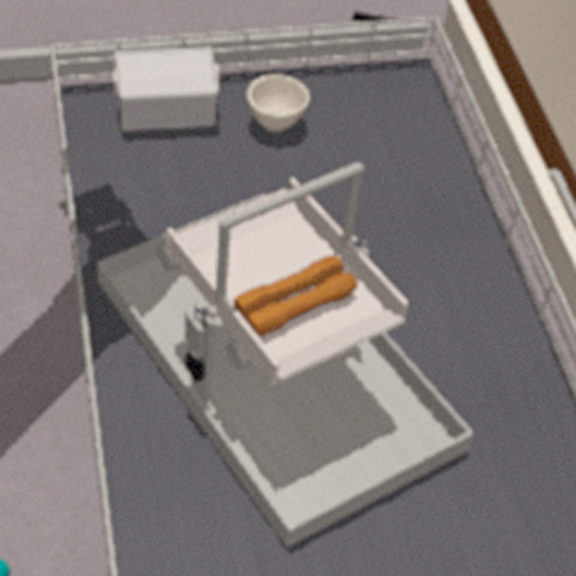

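Run:
```python
import cv2,numpy as np
from bench import vision
a=cv2.imread('pics/side0.png'); b=vision.camera('side')['pixels']; c=vision.camera('top')['pixels']; t=cv2.imread('pics/top0.png')
def m(x,y,w):
    u,v,ww,h=w; T=x[v:v+h,u:u+ww]; S=y[v-6:v+h+6,u-6:u+ww+6]
    r=cv2.matchTemplate(S,T,cv2.TM_CCOEFF_NORMED); _,s,_,p=cv2.minMaxLoc(r); return p[0]-6,p[1]-6,round(s,3)
print(m(a,b,(285,165,70,35)),m(t,c,(278,120,16,30)))
cv2.imwrite('pics/z14.png',cv2.resize(np.hstack([a[200:310,250:350],b[200:310,250:350]]),None,fx=4,fy=4,interpolation=cv2.INTER_CUBIC))
```

```text
(0, 0, 0.912) (0, 0, 0.924)
```

View pics/z14.png

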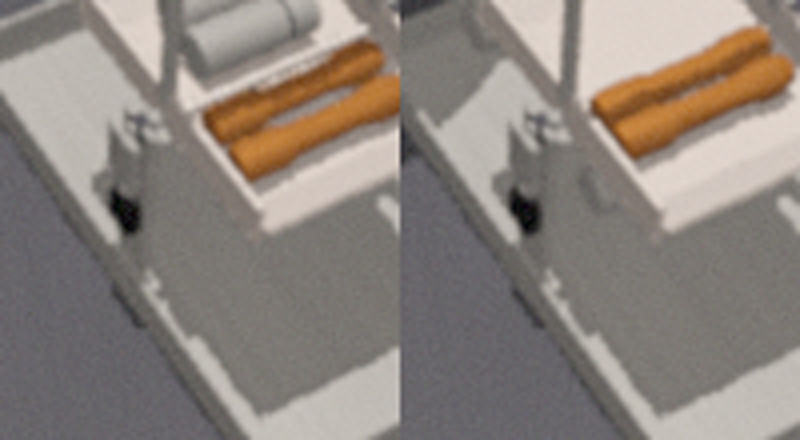

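```bash
python3 -c "
from bench import r,readout
print(readout.read_state()['joint_vel'].round(3)); print(r.close_job())"
```

```text
[-0.001 -0.    -0.005  0.002 -0.002 -0.003 -0.002]
the job is handed in; nothing more can be done
None
```

The job was handed in at about 15 s, and my last checks found nothing wrong; no verdict was reported. I straddled the bar with part-closed fingers and tipped the tray slowly to about 0.57 rad, towards the canisters' side. Both canisters ran into the catch pan and the pestles stayed in their bay. I then pushed the bar back past the snap to level, opened the fingers and withdrew.

- **Tray:** in the last top and side pictures the bar sits where it was at the start (0-pixel shift by template match), so the tray is level. The push force had dropped to below 1 N at the end of the return, as expected once it had clicked home.
- **Pestles:** both lie together in their own bay, on one side of the divider.
- **Canisters:** one lies at the end of the pan. Of the other only an end shows, on the pan floor under the tray, so its position is less closely checked.
- **Bystanders:** nothing in the last pictures suggested any had moved. I did not measure them individually, and the cropped pictures show the spoon only in part.
- **Unexpected force:** on the way back the wrist force rose briefly to about 16 N, where about 2 N of friction was expected. I slowed down, and it faded.

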